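# Hold a test cap half-turned in the lamp tester's bayonet socket

### The arm

A 7-joint arm with a two-finger parallel gripper is mounted at the origin on the work surface. World frame = base frame: x ahead of the robot, y to its left, z up, the work surface at z = 0. Lengths are in mm, angles in rad, forces in N, time in s.
With the tool pointing down it reaches from about 350 to 900 mm from the base axis. Payload 19.9 kg.
Tool frame: the origin (TCP) lies at the very end of the fingers, on their centre line; the grasp point (between the pads) lies 19 mm behind it; z points along the fingers, y is the line along which they close (so a half turn about z gives the same grasp; the last joint's range is limited). The gripper opens to 94 mm and grips with 3 to 60 N. Pads are 16 mm wide; open, the fingers measure 119 mm over their backs; the gripper's body (75 mm by 177 mm) begins 78 mm behind the grasp point.
Start: joints at [-1.27, 0.417, -0.01, 1.614, 0.005, 1.111, -0.053], TCP at [210.067, 588.617, 205.425] pointing down, gripper open.
Joint ranges: [-2.81, 2.81], [-0.39, 2.02], [-1.27, 1.25], [0.06, 2.57], [-1.19, 4.33], [0.19, 2], [-2.82, 2.82]. Speed limits (rad/s): [1.89, 1.89, 2.39, 2.39, 3.01, 3.01, 3.01].

### API

Orientations are given as a 3x3 rotation matrix whose columns are the frame's x, y, z axes.
In Python, from cell import robot, vision, job gives the robot as it stands. The module is installed in compiled form; this text tells all that it offers.
- The arm moves only by the tool servo_tool, never from a script. Its argument "moves" is a list of rows, each a list of 4 numbers: the shift along the tool's x, y, z in m, then the turn about the tool's z in rad. In form: [[x, y, z, roll], ...]. A call has 1 to 10 rows; each row shifts and turns the commanded pose from where the row before left it, along the tool's axes as they then stand; what a row does not reach is not made up. A row lasts 1/12 s, in which the tool goes at most 41.7 mm and 7.16 degrees, less where a joint would pass 70% of its speed; a pose out of reach is approached as far as the arm can. A call with a gripper value outside its range is refused whole. "grip" is the opening in per cent of the stroke, from 0 (shut) to 100 (fully open), set as the call begins (left out, the last holds). The fingers move at their own pace and stop on an object; "grip_force" is the grip in N (left out, the last holds). Time passes only in rows, so rows that do not move let the fingers close. It gives the time, the measured TCP pose, the force, the opening and the grip force at its end, in the units of the state.
- robot.sense(): the state, without advancing time (a new reading comes with each control period).
- vision.read_camera(name): name is "scene" or "top" or "wrist"; returns a dict with "image" (384x512x3 uint8, red, green, blue), "range_z" (384x512 float32, mm along the optical axis (not along the pixel's ray), 0 where there is no reading), "camera_matrix" (3x3 intrinsics, pixels), "xyz" and "orientation" of the camera in the world. Camera axes: x right, y down, z forward; pixel columns grow to the right and rows downward; lengths in mm; the calibration is good to about 2 mm. A picture is of the moment at which its call begins.
- job.close_job(): hands the job in; it is judged then, once.
The state is a dict: "time": time; "q": joint angles; "joint_velocities": joint speeds; "joint_efforts": joint torques, N m; "ee_pos": TCP position; "ee_rot": TCP orientation; "wrist_force": force on the tool from outside, world axes, zero at the start; "torque": the same for the moment, N m; "opening": opening from 0.0 (shut) to 1.0 (fully open); "finger_force": force on a finger pad.
Only numpy, scipy, OpenCV 4.12 (cv2) and the standard library are available. Lean on these libraries where they do the work, as an engineer would, in place of code of your own. Each camera call takes 0.05 s, during which the arm holds its last target. There are 200 camera calls.

### The job

Lift the lid of the parts case open until it rests back on its stop, take out the test cap (the one with the straight finger bar and two lugs) and push it fully home into the bayonet socket of the lamp tester, its lugs through the two gaps. Then turn it clockwise only half-way to the lock, so that its bar lines up with the two straight raised ribs, and keep gripping it there against the spring: the job finishes with the cap held at half-turn, never turned on into the lock click at the round studs. Leave the lid open and everything else standing where it is.

Things in the scene. Friction and masses are not known exactly. Their poses are not given: they have to be found in the camera images.
- tester: fixed grey lamp tester box, 200 x 200 mm, 50 mm high, sides along its x and y; origin at the centre of its underside. In the middle of its top stands the bayonet socket: a round aluminium collar 76 mm in outer diameter and 20 mm high, bore 47 mm, on a dark ring plate 116 mm across
- socket (a point): centre of the socket's mouth, on the collar's top face, 70 mm above the table; axes as the tester, z up. Two gaps in the collar's 6 mm thick inner lip let the cap's lugs in: at +x and -x, about 14 mm wide, out to radius 30 mm. Under the lip the lugs can turn clockwise seen from above (from +x towards -y); counter-clockwise is blocked
- half_mark (a point): one of the two straight radial ribs (5 mm wide, 18 mm long, radius 39 to 57 mm, top 3 mm lower than the collar's) that mark half-way: 40 degrees clockwise of the socket's gaps. This point: on its top, 48 mm from the socket's axis. The other rib is opposite
- lock_mark (a point): one of the two round studs (8 mm across) that mark the lock, 82 degrees clockwise of the gaps; this point: on its top, 48 mm from the socket's axis. The other is opposite. From about 51 degrees sprung pawls resist the lugs; past them, close to the studs, the cap clicks locked
- contact (a joint): sprung contact ring inside the socket, pushed round by the cap's lugs: rad, 0 at rest, grows clockwise with the cap; reads the cap's turn from the gaps, or up to 0.1 less, usually 0.04 (half-way: about 0.66). It pushes back with 0.02 N m at 0, growing by 0.06 N m per rad, so a released cap springs back
- cap_grip (a point): black test cap, upright and free in one of the case's two compartments: point on its axis, in its finger bar, 45 mm above its underside. z up; the bar runs along x: 60 mm long, 14 mm wide (y), 23 to 61 mm above the underside, over a round flange 68 mm across. Fully home, the flange rests on the collar and this point is 26 mm above socket. Half a turn makes no difference
- cap: the same cap, 0.08 to 0.17 kg; origin at the centre of its underside. Flange 19 to 23 mm above the underside, under it a plug 43 mm across with a tapered foot, and two lugs out of the plug at +x and -x (in line with the bar) to radius 28 mm, 8 mm wide, 5 to 11 mm above the underside
- lid (a joint): hinged lid of the case: rad, 0 closed, stop at 1.9 (leaning back past vertical). It swings freely; released it falls shut from below about 1.5 and falls open on its stop from above 1.65. Mass about 0.22 kg
- lid_hinge (a point): middle of the lid's hinge line, on the far upper edge of the case, 72 mm above the table; turns with the lid about its y axis (positive joint values turn it about +y). Closed: x points from the case's front to its back, z up. The lid is a plate from x = -170 mm to 0, 250 mm wide, 8 mm thick
- lid_handle (a point): middle of the lid's handle, a round steel bar 11 mm thick, 100 mm long along y, its axis 35 mm above the lid's outer face on two 8 mm thick posts 42 mm either side of the middle, 30 mm from the lid's front edge: at (-140, 0, 43) mm in the hinge point's frame, 115 mm above the table when closed. Turns with the lid
- case: fixed grey case 170 mm (x) x 250 mm (y), 72 mm high without the lid, walls and floor 5 mm, front at -x, hinge at +x; origin at the centre of its underside. A 35 mm high divider along x halves it; the cap's axis is 0 to 25 mm in front of its middle and about 63 mm to the left or right
- dust_cap: bystander: plain black dust cap in the other compartment of the case; same round 68 mm flange and plug as the test cap, but a round 30 mm knob on top instead of a bar and no lugs, 45 mm tall in all; origin at the centre of its underside
- spool: bystander: grey wire spool 60 mm in diameter, 50 mm high; origin at the centre of its underside
- screwdriver: bystander: black-handled screwdriver 190 mm long, lying at the back; its x axis runs from handle to tip
- jar: bystander: jar 60 mm in diameter, 85 mm high; origin at the centre of its underside
- can: bystander: can 66 mm in diameter, 110 mm high; origin at the centre of its underside
- knob: bystander: loose round panel knob, 22 mm in diameter, 22 mm high, standing on the corner of the tester's top about 110 mm from the socket's axis; origin at the centre of its underside
- meter: bystander: flat black hand meter 90 x 160 x 35 mm lying on the table; origin at the centre of its underside

How it is judged:
By the outcome, as a careful person would: the job done as asked, in the order asked, and still so for the second after the job is handed in, while the arm keeps its last pose, push and grip.
It also fails if it takes over 72 s, if anything falls off the work surface, if the arm or the gripper's body presses on something with over 40 N, if the wrist force passes 120 N, or if a joint passes its speed limit or range.

## Working session

There is one attempt and no reset: what is moved stays moved. The work goes in short steps, Python scripts to look and compute and a tool call to move; the robot and the scene stay as the last step left them, time stands still between calls to the robot, and variables do not carry over. Pictures are saved under pics/ and viewed, at most 10 in all, crops included, and the job is handed in when it is done.

Besides the shell and the picture viewer there is one more tool, called as name(argument=value, ...) on one line, values as JSON. servo_tool: Moves the arm, as the interface text tells. Its arguments: {"type":"object","properties":{"moves":{"type":"array"},"grip":{"type":"number"},"grip_force":{"type":"number"}},"required":["moves"]}

```bash
mkdir -p pics; cat > h.py <<'E'
import numpy as np, cv2
from cell import robot, vision, job
def cam(n):
    c=vision.read_camera(n); c['K']=np.array(c['camera_matrix']);c['R']=np.array(c['orientation']);c['t']=np.array(c['xyz']);return c
def cloud(c):
    d=c['range_z'];v,u=np.mgrid[:384,:512];K=c['K']
    p=np.stack([(u-K[0,2])/K[0,0]*d,(v-K[1,2])/K[1,1]*d,d],-1)
    P=p@c['R'].T+c['t'];P[d<=0]=np.nan;return P
def ray(c,u,v,z):
    r=c['R']@np.linalg.inv(c['K'])@np.array([u,v,1.]);return c['t']+r*(z-c['t'][2])/r[2]
def proj(c,p):
    q=c['K']@(c['R'].T@(np.array(p)-c['t']));return q[:2]/q[2]
def save(c,n):cv2.imwrite(f'pics/{n}.png',c['image'][...,::-1])
E
python3 - <<'E'
from h import *
ims=[]
for n in('scene','top'):
    c=cam(n);save(c,n);print(n,c['t'],c['R'].round(3).tolist(),c['K'].tolist())
    np.savez(n,**{k:c[k] for k in('image','range_z','K','R','t')})
s=robot.sense();print(s['time'],s['ee_pos'],s['ee_rot'])
E
```

```text
scene [ 864.23459719  499.543963   1004.52258754] [[-0.836, 0.452, -0.312], [0.549, 0.7, -0.457], [0.012, -0.553, -0.833]] [[361.9192589221038, 0.0, 257.52804096398944], [0.0, 361.9192589221038, 196.98581354622522], [0.0, 0.0, 1.0]]
top [ 260.71660188    6.84689868 1671.5506014 ] [[-0.015, -0.984, 0.176], [-1.0, 0.015, 0.002], [-0.005, -0.176, -0.984]] [[445.8345132180291, 0.0, 252.6325934642121], [0.0, 445.8345132180291, 197.69614746883167], [0.0, 0.0, 1.0]]
0.1 [209.93497231 588.32791194 204.90099902] [[-9.41847539e-01  3.36040345e-01 -3.17501782e-04]
 [ 3.36040490e-01  9.41846945e-01 -1.05894991e-03]
 [-5.68118088e-05 -1.10406282e-03 -9.99999389e-01]]
```

View pics/scene.png

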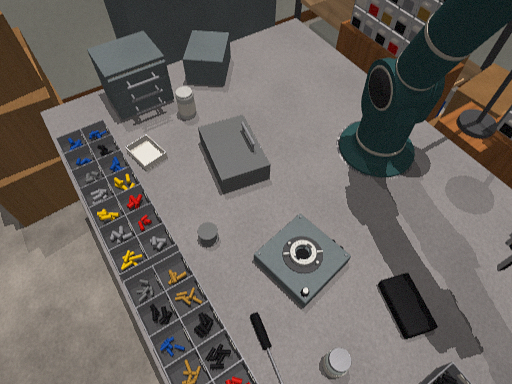

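View pics/top.png

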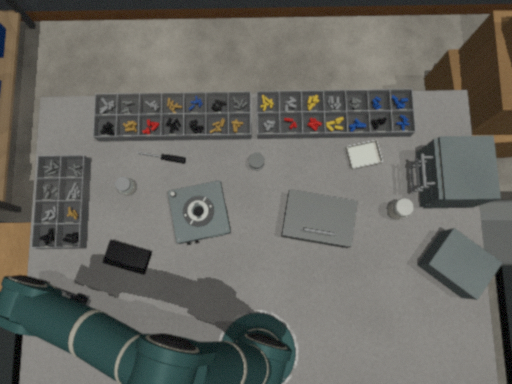

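The pictures show the case with its handle at top-view (320,231), its front facing the robot, and the tester at (198,212) with the socket in its middle. I'll measure both from the depth data.

```bash
python3 - <<'E'
from h import *
out=[]
for n in('scene','top'):
    c=dict(np.load(n+'.npz'));P=cloud(c);x,y,z=P[...,0],P[...,1],P[...,2]
    def rect(name,m):
        m=m.astype(np.uint8);k,l,s,_=cv2.connectedComponentsWithStats(m)
        if k<2:return
        i=1+s[1:,4].argmax();q=P[l==i]
        r=cv2.minAreaRect(q[:,:2].astype(np.float32));print(n,name,len(q),np.round(r[0],1),np.round(r[1],1),round(r[2],2),'z',np.round(np.median(q[:,2]),1),'mean',q[:,:2].mean(0).round(1))
    reg=lambda x0,x1,y0,y1,a,b:(x>x0)&(x<x1)&(y>y0)&(y<y1)&(z>a)&(z<b)
    rect('lid',reg(300,750,-400,-20,72,90)); rect('handle',reg(300,750,-400,-20,100,125))
    rect('tester',reg(350,750,50,400,40,58)); rect('collar',reg(350,750,50,400,64,80))
c=dict(np.load('top.npz'));s=dict(np.load('scene.npz'))
a=cv2.resize(c['image'][170:255,155:240],(400,400),interpolation=cv2.INTER_CUBIC)
b=cv2.resize(s['image'][210:305,250:355],(400,400),interpolation=cv2.INTER_CUBIC)
cv2.imwrite('pics/sock.png',np.hstack([a,b])[...,::-1])
E
```

```text
scene lid 2789 [ 472.  -232.3] [255.3 170.5] 79.27 z 81.6 mean [ 478.6 -221.4]
scene handle 92 [ 418.6 -219.4] [107.5  11.5] 79.11 z 120.5 mean [ 419.9 -217.6]
scene tester 3837 [507.4 209.8] [201.  200.3] 11.01 z 51.3 mean [513.3 216.2]
scene collar 364 [507.2 209.1] [76.6 85.1] 18.61 z 70.5 mean [508.7 211.5]
top lid 3131 [ 470.2 -229.9] [251.  171.1] 79.32 z 81.0 mean [ 470.6 -229.6]
top handle 84 [ 416.1 -219.5] [105.9  10.5] 79.67 z 120.5 mean [ 415.7 -219.6]
top tester 2343 [503.5 211.8] [202.1 200.5] 11.19 z 51.2 mean [500.9 209.4]
top collar 204 [506.  212.8] [77.9 77. ] 13.54 z 70.9 mean [506.  210.5]
```

View pics/sock.png

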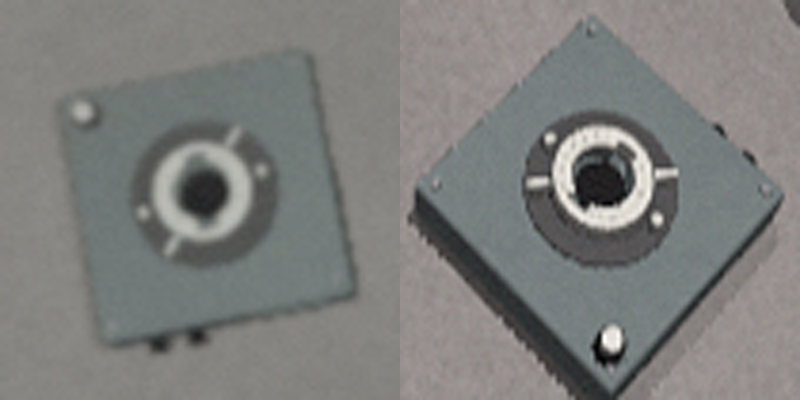

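Tester yaw is 11° and the ribs lie at −29°, as expected. The case's x axis is at −10.7°. I'll head for the case handle, going round the base.

servo_tool(moves=[[-0.018,-0.015,-0.002,0],[-0.03,-0.025,-0.003,0],[-0.03,-0.025,-0.003,0],[-0.03,-0.025,-0.003,0],[-0.03,-0.025,-0.003,0],[-0.03,-0.025,-0.003,0],[-0.03,-0.025,-0.003,0],[-0.03,-0.025,-0.003,0],[-0.03,-0.025,-0.003,0],[-0.03,-0.025,-0.003,0]], grip=40)

```text
time: 0.93
ee_pos: [401.1, 263.9, 234.6]
ee_rot: [[-0.942, 0.336, -0.0], [0.336, 0.942, 0.0], [0.0, -0.0, -1.0]]
wrist_force: [0.0, 1.3, 0.7]
opening: 0.402
finger_force: 0.0
```

```bash
cat >> h.py <<'E'
def go(x,y,z,yaw=None):
    """tool-frame shift (m) to world TCP target; yaw = azimuth of tool y in deg (mod 180); shift valid before rolling"""
    s=robot.sense();R=np.array(s['ee_rot']);p=np.array(s['ee_pos'])
    az=np.degrees(np.arctan2(R[1,1],R[0,1]));print('t',round(s['time'],2),'pos',p.round(1),'az',round(az,2),'q',np.round(s['q'],2),'F',np.round(s['wrist_force'],1),'open',round(s['opening'],3))
    d=R.T@(np.array([x,y,z])-p);print('shift mm',d.round(1),'len',np.linalg.norm(d).round(1))
    if yaw is not None:
        a=(az-yaw+90)%180-90;print('roll',round(np.radians(a),3))
E
python3 -c "
from h import *
go(420,-100,230,-10.7)"
```

```text
t 0.93 pos [401.1 263.9 234.6] az 70.36 q [-0.82  0.12  0.19  1.93 -0.03  1.09  0.61] F [0.  1.3 0.7] open 0.402
shift mm [-140.1 -336.4    4.6] len 364.4
roll 1.415
```

servo_tool(moves=[[-0.014,-0.0336,0,0],[-0.014,-0.0336,0,0],[-0.014,-0.0336,0,0],[-0.014,-0.0336,0,0],[-0.014,-0.0336,0,0],[-0.014,-0.0336,0,0],[-0.014,-0.0336,0,0],[-0.014,-0.0336,0,0.11],[0,0,0,0.12],[0,0,0,0.12]])

```text
time: 1.77
ee_pos: [415.6, -26.8, 234.5]
ee_rot: [[-0.763, 0.646, -0.0], [0.646, 0.763, 0.0], [0.0, -0.0, -1.0]]
wrist_force: [-0.1, 0.1, -0.3]
opening: 0.402
finger_force: 0.0
```

```bash
python3 -c "
from h import *
go(417,-219.5,200,-10.7)"
```

```text
t 1.77 pos [415.6 -26.8 234.5] az 49.77 q [-0.49 -0.01  0.48  2.07  0.01  1.08  0.86] F [-0.1  0.1 -0.3] open 0.402
shift mm [-125.5 -146.2   34.5] len 195.7
roll 1.055
```

servo_tool(moves=[[-0.0209,-0.0244,0.0058,0],[-0.0209,-0.0244,0.0058,0],[-0.0209,-0.0244,0.0058,0],[-0.0209,-0.0244,0.0058,0],[-0.0209,-0.0244,0.0058,0],[-0.0209,-0.0244,0.0058,0],[0,0,0,0.12],[0,0,0,0.12],[0,0,0,0.12],[0,0,0,0.12]])

```text
time: 2.6
ee_pos: [418.5, -217.9, 199.4]
ee_rot: [[-0.382, 0.924, -0.001], [0.924, 0.382, -0.0], [0.0, -0.001, -1.0]]
wrist_force: [0.6, -0.4, -0.3]
opening: 0.397
finger_force: 0.0
```

servo_tool(moves=[[0,0,0,0.12],[0,0,0,0.12],[0,0,0,0.12],[0,0,0,0.12],[0,0,0,0.095],[0,0,0,0],[0,0,0,0]])

```text
time: 3.18
ee_pos: [418.7, -217.6, 199.6]
ee_rot: [[0.173, 0.985, -0.0], [0.985, -0.173, -0.0], [-0.0, -0.0, -1.0]]
wrist_force: [-0.1, -0.2, -0.6]
opening: 0.4
finger_force: 0.0
```

```bash
python3 -c "
from h import *
go(417,-219.5,96,-10.7)
c=cam('wrist');save(c,'w1');P=cloud(c);print(c['t'],c['R'].round(3).tolist())
z=P[...,2]
for a,b in((74,88),(106,125)):
    q=P[(z>a)&(z<b)];
    if len(q): r=cv2.minAreaRect(q[:,:2].astype(np.float32));print(len(q),np.round(r[0],1),np.round(r[1],1),r[2],np.percentile(q[:,2],[5,50,95]))
"
```

```text
t 3.18 pos [ 418.7 -217.6  199.6] az -9.94 q [-0.34  0.2   0.85  2.01 -0.17  1.01  0.42] F [-0.1 -0.2 -0.6] open 0.4
shift mm [ -2.1  -1.3 103.6] len 103.6
roll 0.013
[ 431.94639527 -142.31632124  378.81853029] [[0.985, -0.166, -0.045], [-0.172, -0.95, -0.261], [0.0, 0.265, -0.964]]
39596 [ 470.8 -232.7] [250.3 170.1] 79.41290283203125 [79.46388828 80.62939883 81.7787241 ]
1610 [ 416.8 -222.1] [109.7  11. ] 79.58059692382812 [117.09160714 120.18022282 121.73696111]
```

View pics/w1.png

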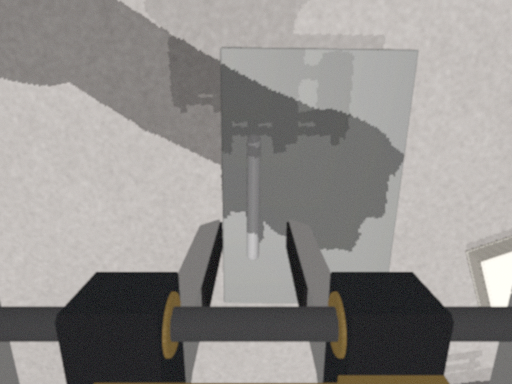

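The wrist view shows the handle at column 253, rows 135–258, between the fingers. I'll descend and grip it.

servo_tool(moves=[[-0.003,-0.0015,0.015,0.01],[0,0,0.018,0],[0,0,0.018,0],[0,0,0.018,0],[0,0,0.015,0],[0,0,0.012,0],[0,0,0.007,0],[0,0,0,0],[0,0,0,0]])

```text
time: 3.98
ee_pos: [416.8, -220.7, 96.9]
ee_rot: [[0.185, 0.983, -0.0], [0.983, -0.185, -0.0], [-0.0, -0.0, -1.0]]
wrist_force: [0.9, -0.3, 0.3]
opening: 0.4
finger_force: 0.0
```

servo_tool(moves=[[0,0,0,0],[0,0,0,0],[0,0,0,0],[0,0,0,0],[0,0,0,0],[0,0,0,0],[0,0,0,0],[0,0,0,0]], grip=0, grip_force=12)

```text
time: 4.65
ee_pos: [417.3, -220.5, 97.0]
ee_rot: [[0.186, 0.983, 0.001], [0.983, -0.186, -0.0], [-0.0, 0.001, -1.0]]
wrist_force: [4.0, 0.1, 3.2]
opening: 0.112
finger_force: 12.0
```

```bash
python3 -c "
from h import *
go(417,-220,96,-10.5)
r=lambda t:np.array([-140*np.cos(t)+43*np.sin(t),140*np.sin(t)+43*np.cos(t)])
a=np.linspace(0,1.8,31)
p=[r(t) for t in a]
for i in range(30): print(round(a[i+1],2),(p[i+1]-p[i]).round(1))
"
```

```text
t 4.65 pos [ 417.3 -220.5   97. ] az -10.7 q [-0.22  0.38  0.76  2.1  -0.36  0.79  0.58] F [4.  0.1 3.2] open 0.112
shift mm [ 0.5 -0.4  1. ] len 1.2
roll -0.004
0.06 [2.8 8.3]
0.12 [3.3 8.1]
0.18 [3.8 7.9]
0.24 [4.3 7.7]
0.3 [4.7 7.4]
0.36 [5.2 7.1]
0.42 [5.6 6.8]
0.48 [6.  6.4]
0.54 [6.4 6.1]
0.6 [6.7 5.7]
0.66 [7.  5.3]
0.72 [7.3 4.8]
0.78 [7.6 4.4]
0.84 [7.9 3.9]
0.9 [8.1 3.4]
0.96 [8.3 3. ]
1.02 [8.4 2.5]
1.08 [8.6 1.9]
1.14 [8.7 1.4]
1.2 [8.7 0.9]
1.26 [8.8 0.4]
1.32 [ 8.8 -0.2]
1.38 [ 8.8 -0.7]
1.44 [ 8.7 -1.2]
1.5 [ 8.6 -1.7]
1.56 [ 8.5 -2.2]
1.62 [ 8.3 -2.7]
1.68 [ 8.2 -3.2]
1.74 [ 8.  -3.7]
1.8 [ 7.7 -4.2]
```

servo_tool(moves=[[0,0.0028,-0.0083,0],[0,0.0033,-0.0081,0],[0,0.0038,-0.0079,0],[0,0.0043,-0.0077,0],[0,0.0047,-0.0074,0],[0,0.0052,-0.0071,0],[0,0.0056,-0.0068,0],[0,0.006,-0.0064,0],[0,0.0064,-0.0061,0],[0,0.0067,-0.0057,0]])

```text
time: 5.48
ee_pos: [464.6, -229.4, 168.3]
ee_rot: [[0.186, 0.983, -0.001], [0.983, -0.186, 0.0], [0.0, -0.001, -1.0]]
wrist_force: [0.6, 0.4, -2.8]
opening: 0.112
finger_force: 12.0
```

servo_tool(moves=[[0,0.007,-0.0053,0],[0,0.0073,-0.0048,0],[0,0.0076,-0.0044,0],[0,0.0079,-0.0039,0],[0,0.0081,-0.0034,0],[0,0.0083,-0.003,0],[0,0.0084,-0.0025,0],[0,0.0086,-0.0019,0],[0,0.0087,-0.0014,0],[0,0.0087,-0.0009,0]])

```text
time: 6.32
ee_pos: [544.8, -244.8, 199.7]
ee_rot: [[0.186, 0.983, 0.0], [0.983, -0.186, -0.0], [-0.0, 0.0, -1.0]]
wrist_force: [-1.2, -0.7, -0.9]
opening: 0.111
finger_force: 12.0
```

servo_tool(moves=[[0,0.0088,-0.0004,0],[0,0.0088,0.0002,0],[0,0.0088,0.0007,0],[0,0.0087,0.0012,0],[0,0.0086,0.0017,0],[0,0.0085,0.0022,0],[0,0.0083,0.0027,0],[0,0.0082,0.0032,0],[0,0.008,0.0037,0],[0,0.0077,0.0042,0]])

```text
time: 7.15
ee_pos: [627.7, -260.3, 179.9]
ee_rot: [[0.186, 0.983, 0.0], [0.983, -0.186, -0.0], [-0.0, 0.0, -1.0]]
wrist_force: [-0.8, -1.3, 0.7]
opening: 0.112
finger_force: 12.0
```

```bash
python3 -c "
from h import *
go(417,-220,96,-10.5)
c=cam('scene');cv2.imwrite('pics/s2.png',cv2.resize(c['image'][60:260,120:400],(784,560))[...,::-1])"
```

```text
t 7.15 pos [ 627.7 -260.3  179.9] az -10.71 q [-0.12  0.64  0.72  1.51 -0.44  1.16  0.49] F [-0.8 -1.3  0.7] open 0.112
shift mm [   0.5 -214.5   83.8] len 230.3
roll -0.004
```

View pics/s2.png

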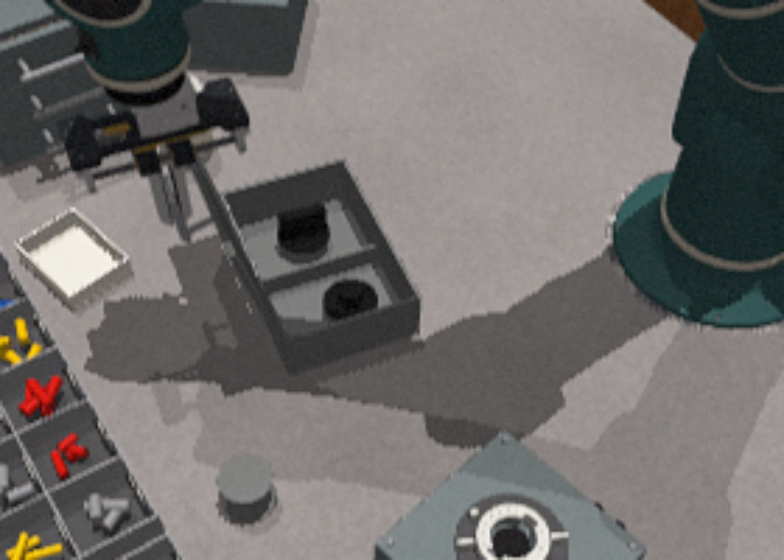

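The lid is past vertical, and the test cap (bar) stands in the −y compartment at crop (302,228). I'll move the lid to near its stop, release and rise.

servo_tool(moves=[[0,0.0035,0.002,0],[0,0.0035,0.002,0],[0,0.0025,0.0015,0],[0,0,0,0]])

```text
time: 7.53
ee_pos: [636.4, -261.9, 174.3]
ee_rot: [[0.186, 0.983, -0.001], [0.983, -0.186, 0.0], [-0.0, -0.001, -1.0]]
wrist_force: [-0.7, 0.9, -1.2]
opening: 0.11
finger_force: 12.0
```

servo_tool(moves=[[0,0,0,0],[0,0,0,0],[0,0,0,0],[0,0,0,0],[0,0,-0.005,0],[0,0,-0.012,0],[0,0,-0.02,0],[0,0,-0.03,0],[0,0,-0.03,0],[0,0,-0.03,0]], grip=24)

```text
time: 8.37
ee_pos: [635.8, -262.1, 304.5]
ee_rot: [[0.186, 0.983, 0.001], [0.983, -0.186, -0.0], [-0.0, 0.001, -1.0]]
wrist_force: [-0.5, 0.0, -0.3]
opening: 0.241
finger_force: 0.0
```

```bash
cat > look.py <<'E'
from h import *
# bar top of cap in scene + top views: highest dark points inside the case compartment
ax=np.array([.983,-.186]);ay=np.array([.186,.983]);o=np.array([470.8,-231.5])
for n in('scene','top','wrist'):
    c=cam(n);P=cloud(c);z=P[...,2];L=(P[...,:2]-o)@np.stack([ax,ay],1)
    m=(abs(L[...,0])<78)&(L[...,1]<-8)&(L[...,1]>-118)&(z>56)&(z<80)
    q=P[m];print(n,len(q))
    if len(q)>8:
        r=cv2.minAreaRect(q[:,:2].astype(np.float32));e,v=np.linalg.eigh(np.cov(q[:,:2].T));a=v[:,1]
        print('rect',np.round(r,1) if 0 else [np.round(k,1) for k in r],'mean',q[:,:2].mean(0).round(1),'local',L[m].mean(0).round(1),'ang',np.degrees(np.arctan2(a[1],a[0])).round(1),'z',np.percentile(q[:,2],[5,50,95]).round(1))
    f=P[(L[...,0]>100)&(L[...,0]<260)&(abs(L[...,1])<120)&(z>150)]
    if n=='scene' and len(f): print('lid hi',len(f))
go(450,-290,200)
E
python3 look.py
```

```text
scene 114
rect [array([ 451.7, -302.5]), array([ 90. , 145.1]), np.float64(78.5)] mean [ 455.6 -299.8] local [ -2.3 -69.9] ang 143.2 z [57.4 65.6 71. ]
lid hi 5033
top 81
rect [array([ 462.3, -315.1]), array([ 68.4, 140.9]), np.float64(79.3)] mean [ 455.5 -296.7] local [ -2.9 -66.9] ang 154.7 z [59.5 65.8 74.9]
wrist 538
rect [array([ 457.4, -291.4]), array([14.7, 60.6]), np.float64(74.9)] mean [ 458.8 -290.7] local [ -0.7 -60.4] ang 165.5 z [58.1 65.7 67.2]
t 8.52 pos [ 636.7 -262.7  305.2] az -10.73 q [-0.13  0.56  0.76  1.33 -0.38  1.39  0.43] F [ 0.3 -0.1 -1.2] open 0.24
shift mm [ -61.5 -178.8  104.4] len 216.0
```

The wrist view gives the bar at (457.4, −291.4), axis at −15°, with its top at 66 mm. I'll move over it and roll across the bar.

servo_tool(moves=[[-0.0123,-0.0342,0,0],[-0.0123,-0.0342,0,0],[-0.0123,-0.0342,0,0],[-0.0123,-0.0342,0,0],[-0.0123,-0.0342,0,0],[0,0,0.03,-0.12],[0,0,0.03,-0.12],[0,0,0.03,-0.12],[0,0,0.01,-0.12],[0,0,0,-0.12]], grip=50)

```text
time: 9.35
ee_pos: [455.2, -289.5, 198.9]
ee_rot: [[-0.407, 0.914, -0.004], [0.914, 0.407, 0.002], [0.003, -0.003, -1.0]]
wrist_force: [0.8, -0.5, 1.0]
opening: 0.5
finger_force: 0.0
```

servo_tool(moves=[[0,0,0,-0.12],[0,0,0,-0.12],[0,0,0,-0.12],[0,0,0,-0.12],[0,0,0,-0.12],[0,0,0,-0.12],[0,0,0,-0.12],[0,0,0,-0.05],[0,0,0,0],[0,0,0,0]])

```text
time: 10.18
ee_pos: [456.4, -290.5, 201.6]
ee_rot: [[-0.964, 0.267, -0.0], [0.267, 0.964, 0.0], [0.0, 0.0, -1.0]]
wrist_force: [0.2, -0.8, 0.2]
opening: 0.503
finger_force: 0.0
```

```bash
sed -i 's/^go.*/go(457.4,-291.4,31,74.9)\nsave(c,"w2")/' look.py; python3 look.py
```

```text
scene 103
rect [array([ 453.3, -292.9]), array([108.5, 144. ]), np.float64(79.3)] mean [ 455.8 -295.8] local [ -2.8 -66. ] ang 161.6 z [57.  66.  70.4]
lid hi 588
top 0
wrist 834
rect [array([ 457.4, -292.1]), array([13.9, 59.4]), np.float64(74.8)] mean [ 456.1 -291.4] local [ -3.4 -61.6] ang 165.6 z [64.7 66.  67.3]
t 10.33 pos [ 456.6 -290.5  201.7] az 74.56 q [ 0.07  0.3   0.53  1.84 -0.17  1.05  1.97] F [-0.   0.3  0.5] open 0.497
shift mm [ -1.   -0.6 170.7] len 170.7
roll -0.006
```

View pics/w2.png

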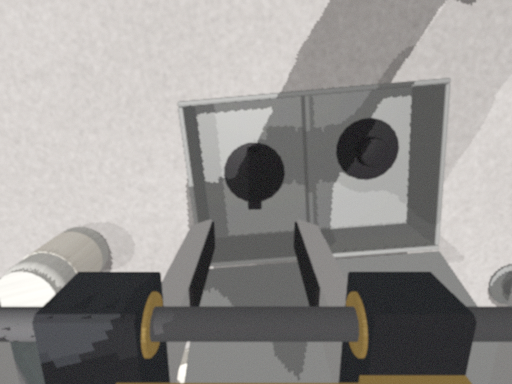

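The bar (column 255, rows 148–208) sits midway between the fingers, and the dust cap is in the other compartment at (368,148). I'll descend and grip.

servo_tool(moves=[[-0.001,-0.001,0.02,-0.004],[0,0,0.03,0],[0,0,0.03,0],[0,0,0.03,0],[0,0,0.025,0],[0,0,0.018,0],[0,0,0.01,0],[0,0,0.005,0],[0,0,0,0],[0,0,0,0]])

```text
time: 11.17
ee_pos: [457.8, -292.1, 34.6]
ee_rot: [[-0.965, 0.261, 0.001], [0.261, 0.965, -0.001], [-0.001, -0.0, -1.0]]
wrist_force: [-0.6, -0.7, -0.1]
opening: 0.499
finger_force: 0.0
```

servo_tool(moves=[[0,0,0,0],[0,0,0,0],[0,0,0,0],[0,0,0,0],[0,0,0,0],[0,0,0,0],[0,0,0,0],[0,0,0,0],[0,0,0,0],[0,0,0,0]], grip=0, grip_force=35)

```text
time: 12.0
ee_pos: [457.5, -291.9, 34.0]
ee_rot: [[-0.965, 0.261, 0.0], [0.261, 0.965, -0.0], [-0.0, -0.0, -1.0]]
wrist_force: [0.4, 1.3, 5.1]
opening: 0.145
finger_force: 35.0
```

servo_tool(moves=[[0,0,-0.006,0],[0,0,-0.012,0],[0,0,-0.02,0],[0,0,-0.025,0],[0,0,-0.025,0],[0,0,-0.025,0],[0,0,-0.025,0],[0,0,-0.025,0],[0,0,-0.015,0],[0,0,0,0]])

```text
time: 12.83
ee_pos: [458.3, -292.7, 215.8]
ee_rot: [[-0.965, 0.261, 0.005], [0.261, 0.965, -0.002], [-0.005, -0.001, -1.0]]
wrist_force: [0.3, 0.3, -1.4]
opening: 0.146
finger_force: 35.0
```

```bash
python3 -c "
from h import *
go(506.5,211,200,101)
c=cam('scene');cv2.imwrite('pics/s3.png',cv2.resize(c['image'][40:260,100:400],(780,572))[...,::-1])"
```

```text
t 12.83 pos [ 458.3 -292.7  215.8] az 74.86 q [ 0.06  0.29  0.54  1.82 -0.17  1.07  1.97] F [ 0.3  0.3 -1.4] open 0.146
shift mm [ 85.1 498.9  15.1] len 506.3
roll -0.456
```

View pics/s3.png

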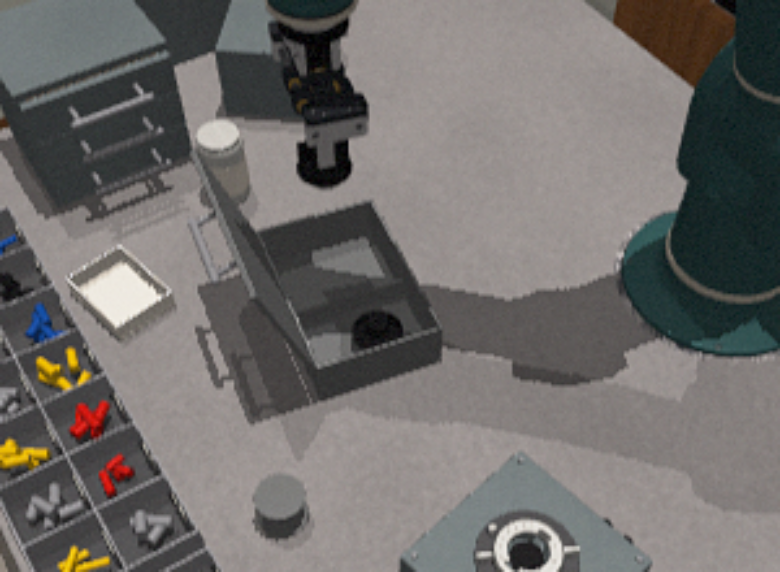

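The cap is held, with its flange at crop (325,165). The lid rests back, open. I'll carry the cap clear of the lid and stop beside the socket for a close look.

servo_tool(moves=[[0.005,0.0184,0,0],[0.0083,0.0307,0,0],[0.0083,0.0307,0,0],[0.0083,0.0307,0,0],[0.0083,0.0307,0,0],[0.0083,0.0307,0,0],[0.0083,0.0307,0,0],[0.0083,0.0307,0,0],[0.0083,0.0307,0,0],[0.0043,0.016,0,0]])

```text
time: 13.72
ee_pos: [456.4, 1.6, 211.1]
ee_rot: [[-0.966, 0.258, -0.001], [0.258, 0.966, 0.0], [0.001, -0.0, -1.0]]
wrist_force: [1.0, -0.1, -1.0]
opening: 0.144
finger_force: 35.0
```

servo_tool(moves=[[-0.0123,0.0241,0,0],[-0.0123,0.0241,0,0],[-0.0123,0.0241,0,0],[-0.0123,0.0241,0,0],[-0.0123,0.0241,0,0],[-0.0123,0.0241,0,0],[-0.0123,0.0241,0,0],[-0.0123,0.0241,0,0],[-0.0123,0.0241,0,0],[0,0,0,-0.1]])

```text
time: 14.55
ee_pos: [621.7, 182.9, 209.8]
ee_rot: [[-0.987, 0.162, -0.002], [0.162, 0.987, 0.0], [0.002, -0.0, -1.0]]
wrist_force: [-0.3, 0.1, -1.5]
opening: 0.149
finger_force: 35.0
```

servo_tool(moves=[[0,0,0,-0.1],[0,0,0,-0.1],[0,0,0,-0.1],[0,0,0,-0.056],[0,0,0,0],[0,0,0,0],[0,0,0,0]])

```text
time: 15.13
ee_pos: [620.5, 178.6, 211.3]
ee_rot: [[-0.982, -0.189, -0.001], [-0.189, 0.982, -0.0], [0.001, -0.0, -1.0]]
wrist_force: [-1.1, -0.3, -1.3]
opening: 0.145
finger_force: 35.0
```

```bash
cat > sock.py <<'E'
from h import *
go(506.5,211,200,101)
c=cam('wrist');save(c,'w3');P=cloud(c);z=P[...,2]
d=np.hypot(P[...,0]-506.5,P[...,1]-211)
v,u=np.mgrid[:384,:512]
m=(z>67)&(z<74)&(d<46);q=P[m];print('collar',len(q),np.median(q[:,2]))
pts=q[:,:2].astype(np.float32);(cx,cy),r=cv2.minEnclosingCircle(pts);print('encl',cx,cy,r)
rr=cv2.minAreaRect(pts);print(rr)
# colour: bright collar ring, outer contour onto z=70
g=c['image'].astype(int).min(2);b=((g>120)&(d<50)&(z>60)).astype(np.uint8)
cs,_=cv2.findContours(b,cv2.RETR_EXTERNAL,cv2.CHAIN_APPROX_NONE);k=max(cs,key=cv2.contourArea)
w=np.array([ray(c,*p[0],70)[:2] for p in k],np.float32);e=cv2.fitEllipse(w);print('ellipse',e)
# ribs at z 67
mr=(z>62)&(z<72)&(d>42)&(d<60)
a=P[mr][:,:2]-np.array([cx,cy]);an=np.degrees(np.arctan2(a[:,1],a[:,0]));print('hist',[(int(x),int(n)) for n,x in zip(*np.histogram(an,36,(-180,180))) if n])
for lo,hi in((-45,-12),(135,168)):
    s=(an>lo)&(an<hi);print(lo,s.sum(),a[s].mean(0).round(1) if s.any() else '',np.median(an[s]) if s.any() else '')
E
python3 sock.py
```

```text
t 15.13 pos [620.5 178.6 211.3] az 100.88 q [-0.45  0.45  0.17  1.56 -0.08  1.14  1.5 ] F [-1.1 -0.3 -1.3] open 0.145
shift mm [105.8  53.3  11.4] len 119.1
roll -0.002
collar 3198 69.98153749195316
encl 506.48089599609375 211.2501983642578 45.7369499206543
((505.1846923828125, 213.6122589111328), (74.41085815429688, 85.59476470947266), 10.746099472045898)
ellipse ((505.9895324707031, 208.19357299804688), (71.97925567626953, 82.55062103271484), 60.34383773803711)
hist [(-80, 47), (-70, 12), (-40, 82), (-30, 9), (100, 30), (110, 37), (150, 96)]
-45 91 [ 42.2 -26.7] -32.32891476832889
135 96 [-44.   21.2] 154.33372485825225
```

View pics/w3.png

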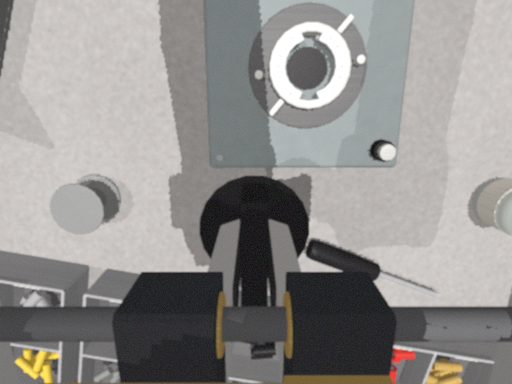

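The view shows the socket at (310,66), with its gaps in line with the tool x, ribs at (347,22) and (275,108), and the cap flange at (254,230). I'll refine the socket centre and check the calibration against the held flange in the same picture.

```bash
cat > sock2.py <<'E'
from h import *
s=robot.sense();t=np.array(s['ee_pos'])
def circ(w,it=6):
    w=np.array(w)
    for _ in range(it):
        A=np.c_[2*w,np.ones(len(w))];x=np.linalg.lstsq(A,(w**2).sum(1),rcond=None)[0];r=np.sqrt(x[2]+x[0]**2+x[1]**2)
        e=abs(np.hypot(*(w-x[:2]).T)-r);w=w[e<max(1.0,1.5*np.median(e))]
    return x[:2].round(2),round(r,2),len(w)
for n in ('wrist','top','scene'):
    c=cam(n);g=c['image'].astype(int);v=g.min(2)
    X,Y=np.meshgrid(range(512),range(384));W=c['R']@np.linalg.inv(c['K'])@np.stack([X.ravel(),Y.ravel(),np.ones(X.size)])
    on=lambda z:(c['t'][:2,None]+W[:2]*(z-c['t'][2])/W[2]).T.reshape(384,512,2)
    w=on(70);d=np.hypot(w[...,0]-506,w[...,1]-209)
    b=((v>125)&(d<60)).astype(np.uint8)
    b=cv2.morphologyEx(b,cv2.MORPH_OPEN,np.ones((7,7)) if n=='wrist' else np.ones((1,1)))
    k=max(cv2.findContours(b,cv2.RETR_EXTERNAL,cv2.CHAIN_APPROX_NONE)[0],key=cv2.contourArea)[:,0]
    q=w[k[:,1],k[:,0]];print(n,'collar',circ(q))
    if n=='wrist':
        b=((g.max(2)<35)&(Y<265)&(X>180)&(X<330)&(Y>150)).astype(np.uint8)
        k=max(cv2.findContours(b,cv2.RETR_EXTERNAL,cv2.CHAIN_APPROX_NONE)[0],key=cv2.contourArea)[:,0]
        k=k[(k[:,1]<240)]
        q=on(t[2]-6)[k[:,1],k[:,0]];q=q[np.hypot(*(q-t[:2]).T)>28];print('flange',circ(q),'tcp',t)
E
python3 sock2.py
```

```text
wrist collar (array([505.67, 212.98]), np.float64(56.06), 135)
flange (array([621.7 , 178.57]), np.float64(32.41), 141) tcp [620.58836133 178.67313126 211.44721948]
top collar (array([466.91, 194.68]), np.float64(59.0), 14)
scene collar (array([495.01, 213.05]), np.float64(47.68), 33)
```

```bash
sed -i 's/v>125)&(d<60)/v>(185 if n=="wrist" else 150))\&(d<46)/' sock2.py; python3 sock2.py; python3 -c "
import cv2;i=cv2.imread('pics/w3.png').min(2);print(i[66,240:380:4]);print(i[10:125:4,310])"
```

```text
wrist collar (array([505.59, 208.61]), np.float64(37.25), 237)
flange (array([622.01, 178.86]), np.float64(32.44), 142) tcp [620.69575722 178.76851154 211.68060263]
top collar (array([467.48, 190.43]), np.float64(54.76), 13)
scene collar (array([507.62, 211.37]), np.float64(36.78), 42)
[118 117 102  88  90  89 123 134 255 255 255 244  92  92  93  90  90  94
  91  83  87  86 152 110 241 252 255 249 128  96 130 124 154 154 156]
[140 143 147 219 255 233 122 144 176 154  94  93  91  94  91  91  88  91
  88  85 166 170 170 255 249 131 141 142 142]
```

servo_tool(moves=[[0.018,0.0086,0,0],[0.018,0.0086,0,0],[0.018,0.0086,0,0],[0.018,0.0086,0,0],[0.018,0.0086,0,0],[0.0177,0.0084,0,0],[0,0,0.03,0],[0,0,0.03,0],[0,0,0.025,0],[0,0,0.01,0]])

```text
time: 16.32
ee_pos: [503.8, 208.1, 114.0]
ee_rot: [[-0.982, -0.191, -0.003], [-0.191, 0.982, -0.002], [0.003, -0.001, -1.0]]
wrist_force: [0.2, -0.5, -1.5]
opening: 0.146
finger_force: 35.0
```

servo_tool(moves=[[0,0,0,0],[0,0,0,0],[0,0,0,0]])

```text
time: 16.57
ee_pos: [506.1, 208.9, 118.3]
ee_rot: [[-0.982, -0.191, 0.002], [-0.191, 0.982, 0.001], [-0.002, 0.0, -1.0]]
wrist_force: [-0.1, 0.7, -1.2]
opening: 0.147
finger_force: 35.0
```

```bash
python3 -c "
from h import *
go(505,208.7,80,100.9)"
```

```text
t 16.57 pos [506.1 208.9 118.3] az 101.0 q [-0.56  0.38  0.13  1.89 -0.07  0.87  1.37] F [-0.1  0.7 -1.2] open 0.147
shift mm [ 1.2 -0.  38.3] len 38.3
roll 0.002
```

servo_tool(moves=[[0.001,0,0.006,0],[0,0,0.006,0],[0,0,0.005,0],[0,0,0.004,0],[0,0,0.002,0],[0,0,0.001,0],[0,0,0,0]])

```text
time: 17.15
ee_pos: [504.2, 208.4, 92.5]
ee_rot: [[-0.982, -0.191, -0.0], [-0.191, 0.982, -0.0], [0.0, -0.0, -1.0]]
wrist_force: [-0.5, -0.2, -1.2]
opening: 0.15
finger_force: 35.0
```

servo_tool(moves=[[0,0,0.001,0],[0,0,0.001,0],[0,0,0.001,0],[0,0,0.001,0],[0,0,0.001,0],[0,0,0,0]])

```text
time: 17.65
ee_pos: [504.4, 208.6, 87.7]
ee_rot: [[-0.982, -0.191, 0.0], [-0.191, 0.982, 0.0], [-0.0, 0.0, -1.0]]
wrist_force: [1.8, 1.0, -1.6]
opening: 0.148
finger_force: 35.0
```

servo_tool(moves=[[0,0,0.0015,0],[0,0,0.0015,0],[0,0,0.0015,0],[0,0,0.001,0],[0,0,0.001,0],[0,0,0,0]])

```text
time: 18.15
ee_pos: [504.5, 208.6, 81.2]
ee_rot: [[-0.982, -0.191, 0.0], [-0.191, 0.982, 0.0], [-0.0, 0.0, -1.0]]
wrist_force: [4.2, 3.2, -2.1]
opening: 0.146
finger_force: 35.0
```

servo_tool(moves=[[0,0,0.0007,0],[0,0,0.0007,0],[0,0,0,0],[0,0,0,0]])

```text
time: 18.48
ee_pos: [504.5, 208.7, 80.0]
ee_rot: [[-0.982, -0.191, 0.001], [-0.191, 0.982, 0.0], [-0.001, 0.0, -1.0]]
wrist_force: [4.1, 3.5, 2.5]
opening: 0.145
finger_force: 35.0
```

Contact at the expected depth. I'll ease the side load and press home.

servo_tool(moves=[[-0.001,0.0006,0,0],[0,0,0.0004,0],[0,0,0,0],[0,0,0,0]])

```text
time: 18.82
ee_pos: [504.7, 208.8, 79.9]
ee_rot: [[-0.982, -0.191, -0.001], [-0.191, 0.982, -0.001], [0.001, -0.0, -1.0]]
wrist_force: [-3.6, -1.5, 15.7]
opening: 0.147
finger_force: 35.0
```

servo_tool(moves=[[0,0,0.0004,0],[0,0,0,0],[0,0,0,0]])

```text
time: 19.07
ee_pos: [504.7, 208.8, 79.9]
ee_rot: [[-0.982, -0.191, -0.001], [-0.191, 0.982, -0.0], [0.001, -0.0, -1.0]]
wrist_force: [-7.1, -1.8, 24.0]
opening: 0.147
finger_force: 35.0
```

```bash
python3 -c "
from h import *
go(505,208.7,80,60.9);print(robot.sense()['torque'])"
```

```text
t 19.07 pos [504.7 208.8  79.9] az 101.0 q [-0.55  0.44  0.13  1.92 -0.08  0.79  1.38] F [-7.1 -1.8 24. ] open 0.147
shift mm [-0.2 -0.1 -0.1] len 0.3
roll 0.7
[-0.59574831  1.75613488  0.02556572]
```

It's solid at z = 79.9, fully home. I'll relax the push a little and turn it clockwise 40°.

servo_tool(moves=[[0,0,-0.0005,0],[0,0,0,0.03],[0,0,0,0.05],[0,0,0,0.05],[0,0,0,0.05],[0,0,0,0.05],[0,0,0,0]])

```text
time: 19.65
ee_pos: [505.0, 209.1, 79.9]
ee_rot: [[-0.999, 0.041, -0.0], [0.041, 0.999, -0.0], [0.0, -0.0, -1.0]]
wrist_force: [-0.1, 1.3, 10.7]
opening: 0.151
finger_force: 35.0
```

```bash
python3 -c "
from h import *
go(505,208.7,80,60.9);print(robot.sense()['torque'])"
```

```text
t 19.65 pos [505.  209.1  79.9] az 87.64 q [-0.59  0.44  0.18  1.92 -0.11  0.79  1.17] F [-0.1  1.3 10.7] open 0.151
shift mm [ 0.  -0.4 -0.1] len 0.4
roll 0.467
[ 0.15118444  0.29958816 -0.0141245 ]
```

servo_tool(moves=[[0,0,0,0.05],[0,0,0,0.06],[0,0,0,0.06],[0,0,0,0.06],[0,0,0,0.06],[0,0,0,0.06],[0,0,0,0.05],[0,0,0,0.03],[0,0,0,0.02],[0,0,0,0]])

```text
time: 20.48
ee_pos: [505.1, 209.3, 79.9]
ee_rot: [[-0.883, 0.47, -0.0], [0.47, 0.883, -0.0], [0.0, -0.0, -1.0]]
wrist_force: [0.1, 1.9, 9.6]
opening: 0.145
finger_force: 35.0
```

servo_tool(moves=[[0,0,0,0],[0,0,0,0],[0,0,0,0]])

```text
time: 20.73
ee_pos: [505.1, 209.2, 79.9]
ee_rot: [[-0.883, 0.469, -0.0], [0.469, 0.883, 0.0], [0.0, -0.0, -1.0]]
wrist_force: [-0.2, 2.7, 9.5]
opening: 0.144
finger_force: 35.0
```

```bash
python3 -c "
from h import *
go(505,208.7,80,60.9);print(robot.sense()['torque'])
c=cam('scene');w=cam('wrist');cv2.imwrite('pics/f.png',np.hstack([cv2.resize(c['image'][190:310,230:370],(400,343),interpolation=2),cv2.resize(w['image'][100:290,140:360],(397,343))])[...,::-1])"
```

```text
t 20.73 pos [505.1 209.2  79.9] az 62.05 q [-0.68  0.45  0.28  1.92 -0.17  0.79  0.78] F [-0.2  2.7  9.5] open 0.144
shift mm [-0.2 -0.5 -0.1] len 0.6
roll 0.02
[0.47626332 0.21716028 0.01843699]
```

View pics/f.png

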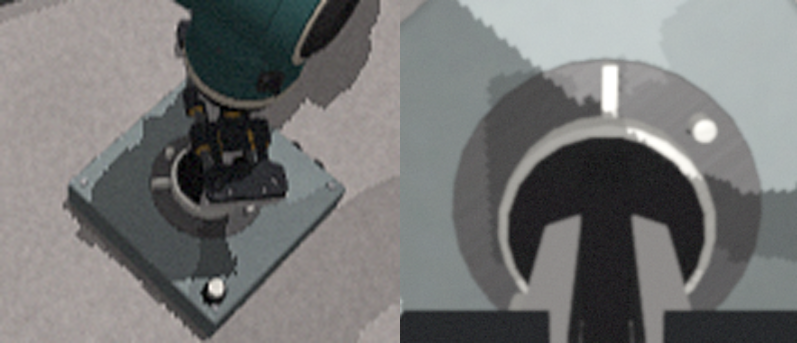

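The wrist crop shows the rib at (610,90) in line with the bar (centre column about 608), with the flange seated and concentric in the collar. I'll add the last degree, then hand in.

servo_tool(moves=[[0,0,0,0.018],[0,0,0,0],[0,0,0,0],[0,0,0,0],[0,0,0,0]])

```text
time: 21.25
ee_pos: [505.1, 209.3, 79.9]
ee_rot: [[-0.875, 0.484, -0.0], [0.484, 0.875, 0.0], [0.0, 0.0, -1.0]]
wrist_force: [-0.4, 1.8, 9.4]
opening: 0.148
finger_force: 35.0
```

```bash
python3 -c "
from h import *
go(505,208.7,80,60.9)
c=cam('wrist');P=cloud(c);d=np.hypot(P[...,0]-505.3,P[...,1]-208.9);m=(d>42)&(d<57)&(c['image'].min(2)>190)
v,u=np.where(m);
p=np.array([ray(c,a,b,67)[:2] for a,b in zip(u,v)])-[505.3,208.9];an=np.degrees(np.arctan2(p[:,1],p[:,0]))
h=np.histogram(an,36,(-180,180));print([(int(x),int(n)) for n,x in zip(*h) if n]);s=(an>140)&(an<165);print(np.median(an[s])-90 if s.any() else '')
print(job.close_job())"
```

```text
t 21.25 pos [505.1 209.3  79.9] az 61.02 q [-0.68  0.45  0.29  1.92 -0.17  0.79  0.77] F [-0.4  1.8  9.4] open 0.148
shift mm [-0.2 -0.6 -0.1] len 0.6
roll 0.002
[(100, 83), (110, 46), (140, 75), (150, 140)]
61.15989440887077
the job is handed in; nothing more can be done
None
```

The job is handed in after 21.3 s: the lid is open and the test cap is fully home, turned 40° clockwise with its bar about 0.1° off the rib's measured angle, and still gripped there.

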